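Clamp the candle tin and press its wick sticker down

TASK

Get the empty candle tin ready for its wick: swing the fixture's cam lever round to its closed stop so that the tin is clamped home in the V-block, then take the red-handled spring-loaded wick setter out of the rack, stand it upright with its foot centred on the orange wick sticker inside the tin, and press gently until the foot's spring is about half compressed. Finish while still holding the setter there, upright and steady, with that gentle pressure on the sticker: do not put it down or let go. Leave everything else on the table where it is, and do not tip the tin or press hard.

Things in the scene. Friction and masses are not known exactly. Their poses are not given: they have to be found in the camera images.
- fixture: fixed plywood fixture, plate 170 x 200 mm (x from -85 to 85, y from -90 to 110 in its frame), 12 mm thick. Origin on the table under the plate, its z axis up. A wooden V-block (two 14 mm thick jaws at 45 degrees, tops 38 mm over the table) stands on the plate on the tin's +y side, the cam lever on its -y side. It stands either to the left or to the right of the middle, turned up to 20 degrees
- tin_home (a point): point on top of the fixture's plate (12 mm over the table), at x = 20, y = 45 mm in the fixture's frame: centre of the tin's underside once it is clamped home in the V-block. Axes as the fixture
- lever_pivot (a point): point on the lever's vertical hinge axis on top of the plate, 12 mm over the table, at x = 20, y = -18 mm in the fixture's frame. Axes as the fixture (it does not turn with the lever). The hinge sits on a spring-backed block that gives up to 1 or 2 mm away from the tin as the cam squeezes
- lever_knob (a point): point on the axis of the black upright knob with a yellow band, 74 mm over the table: a good height to grip it (cylinder 22 mm in diameter, from 46 to 90 mm over the table). The knob stands at the end of a flat steel lever (16 mm wide, its top 46 mm over the table), 85 mm from the hinge
- clamp_lever (a joint): angle of the cam lever in rad. 0: the lever points along the fixture's -y (open); it grows clockwise seen from above; 1.57: it points along the fixture's -x, over the green line on the plate; the closed stop is at 1.60. Starts between 0 and 0.45. An eccentric white nylon cam under it comes nearer to the tin as it closes and pushes it home. Stiff: about 1.2 N at the knob to move it, up to about 2.5 N when the cam squeezes the tin; stays where it is left
- tin: loose open aluminium candle tin, 76 mm in diameter, 52 mm high, wall 2.5 mm, floor 2 mm, 70 g. Origin: centre of its underside, z up. It stands on the fixture's plate, up to 4 mm short of its home in the V-block
- sticker_top (a point): centre of the top face of the round orange wick sticker (26 mm in diameter, 1.5 mm thick, with a white 6 mm dot at its centre) fixed at the centre of the tin's inner floor: 3.5 mm over the tin's underside, 48.5 mm below its rim
- rack: fixed wooden tool rack, 70 x 170 mm, its top plate 97 mm over the table with two 20 mm holes 100 mm apart along its y axis (at y = -50 and y = 50 mm). Origin on the table under its centre. In one hole stands the setter, in the other the spike
- setter: loose wick setter, 145 g: red handle 28 mm in diameter and 80 mm long with an aluminium collar (30 mm) at its lower end; below it a 14 mm steel stem 60 mm long and a sprung rubber foot. Origin on its axis at the underside of the collar, which rests on the rack's top plate; z axis along the handle, upwards. The foot's face lies 80 mm below the origin when the spring is free, so the setter has to be lifted 80 mm to leave its hole
- setter_foot (a point): centre of the underside of the setter's black rubber foot (16 mm in diameter), which slides up towards the stem against its spring
- setter_spring (a joint): compression of the setter's foot spring in m: 0 free, 0.012 bottomed. The foot's push is 1.5 N as it begins to give, plus 0.5 N per mm: 4.5 N when half compressed (0.006), 7.5 N at the end of its travel
- spike: bystander in the rack's other hole: relief spike with a wooden handle 26 mm in diameter and 70 mm tall above the rack. Origin on its axis at the rack's top face
- pitcher: bystander: open aluminium pouring pitcher, 104 mm in diameter, 125 mm high, black handle on its +y side, at the far side. Origin: centre of its underside
- fragrance_bottle: bystander: amber bottle, 48 mm in diameter, 115 mm high, on the baking sheet at the left. Origin: centre of its underside
- finished_tin: bystander: closed candle tin, 79 mm in diameter, 54 mm high, on the baking sheet at the left. Origin: centre of its underside
- tin_lid: bystander: flat tin lid, 79 mm in diameter, 12 mm high, on the table near the robot. Origin: centre of its underside
- brush_cup: bystander: black cup with brushes, 84 mm in diameter, 180 mm high with the brushes, at the far right. Origin: centre of its underside
Mind the look-alikes: they are no part of the job. Leave any yellow look-alike of the tin alone.

How it is judged (in metres and radians):
On the way, in this order (a step that is already met when the one before it is completed fails the run):
1. the cam lever is swung to its closed stop and the tin sits home in the V-block (value of joint clamp_lever above 1.42 rad and horizontal distance between tin and tin_home below 0.003 m), for 0.2 s.
2. the setter's foot presses the sticker, upright and centred (contact force between setter and tin above 2 N and horizontal distance between setter_foot and sticker_top below 0.006 m and angle between setter's own z axis and vertical below 0.12 rad), for 0.3 s.
At the end, for the whole second after the job is handed in: The lever is at its closed stop (beyond 1.42 rad) and the tin within 3 mm of home, standing level; the fingers hold the setter still (below 10 mm/s) and within 0.12 rad of upright, its foot within 6 mm of the sticker's centre and pressing with 2.3 to 7.5 N, the spring compressed by 2 to 10.5 mm (all of step 1 and angle between tin's own z axis and vertical below 0.05 rad and distance between setter_foot and sticker_top below 0.006 m and angle between setter's own z axis and vertical below 0.12 rad and contact force between setter and tin between 2.3 and 7.5 N and value of joint setter_spring between 0.002 and 0.0105 m and contact force between the fingers and setter above 1 N and linear speed of setter below 0.01 m/s); the arm keeps its last pose, push and grip.
It fails at once if the setter is pressed hard on the tin (over 20 N) (contact force between setter and tin above 20 N).
It fails at once if the tin is tipped (angle between tin's own z axis and vertical above 0.25 rad).
It fails at once if a bystander is knocked out of its place (distance of any of spike, pitcher, fragrance_bottle, finished_tin, tin_lid, brush_cup from where it was at the start of the episode above 0.03 m).
It also fails if it takes over 54 s, if anything falls off the work surface, if the arm or the gripper's body presses on something with over 40 N, if the wrist force passes 120 N, or if a joint passes its speed limit or range.

ROBOT

A 6-joint arm with a two-finger parallel gripper is mounted at the origin on the work surface. World frame = base frame: x ahead of the robot, y to its left, z up, the work surface at z = 0. Lengths are in m, angles in degrees, forces in N, time in s.
With the tool pointing down it reaches from about 0.4 to 0.825 m from the base axis. Payload 7 kg.
Tool frame: the origin (TCP) lies on the front face of the gripper's body, between the roots of the fingers; the fingertips stand 66 mm ahead of it and the grasp point (between the pads) lies 47 mm ahead of it; z points along the fingers, y is the line along which they close (so a half turn about z gives the same grasp; the last joint's range is limited). The gripper opens to 88 mm and grips with 3 to 60 N. Pads are 19 mm wide; open, the fingers measure 130 mm over their backs; the gripper's body (78 mm by 193 mm) begins 47 mm behind the grasp point.
Start: joints at [-55.686, 20.546, 0.682, 0, -70.136, -16.507], TCP at [0.206, -0.643, 0.292] pointing down, gripper open.
Joint ranges: [-176.03, 176.03], [-82.01, 121.73], [-58.28, 71.71], [-173.87, 95.51], [-174.79, -0.11], [-173.66, 173.66]. Speed limits (degrees/s): [136.94, 136.94, 172.46, 180, 180, 180].

INTERFACE

Orientations are given as [roll, pitch, yaw] about the fixed x, y, z axes, in that order (R = Rz(yaw) Ry(pitch) Rx(roll)).
In Python, from plant import ctrl gives the robot as it stands.
- The arm moves only by the tool send_rows, never from a script. Its argument "deltas" is a list of rows, each a list of 2 entries, a list of its own where there are three numbers: the shift along the tool's x, y, z each as a share of 800 mm, from -1 to 1, then the turn about the tool's z as a share of 90 degrees, from -1 to 1. A call has exactly 5 rows; each row is the pose to reach, as a shift and turn from the pose commanded when the call began, along the tool's axes at that moment; what a row does not reach only later rows make up. A row lasts 1/12 s, in which the tool goes at most 41.7 mm and 7.16 degrees, less where a joint would pass 70% of its speed; a pose out of reach is approached as far as the arm can. A call with a number of a shift or a turn outside -1 to 1 is refused whole. A call with a gripper value outside its range is refused whole. "gripper" is the opening, from 0 (shut) to 1 (fully open), set as the call begins (left out, the last holds). The fingers move at their own pace and stop on an object; the grip force is fixed at half the most. Time passes only in rows, so rows that repeat a pose let the fingers close, or fill a call up. It gives the time, the measured TCP pose, the force, the opening and the grip force at its end, in the units of the state.
- ctrl.get_obs(): the state, without advancing time (a new reading comes with each control period).
- ctrl.snapshot(name): name is "scene" or "top"; returns a dict with "color" (384x512x3 uint8, red, green, blue), "vertical_fov" (degrees; the focal length in pixels is half the picture's height over the tangent of half this angle, whatever the lens; pixels are square), "cx", "cy" (the principal point, pixels), "rvec" (rotation vector, rad) and "tvec" (3), from world to camera coordinates, as OpenCV has them. Camera axes: x right, y down, z forward; pixel columns grow to the right and rows downward; lengths in m; the calibration is good to about 2 mm. A picture is of the moment at which its call begins. There is no depth.
- ctrl.close_job(): hands the job in; it is judged then, once.
Trained networks look in a picture, given as the dict that the camera call returned (one of the last four; its "shot" number tells which), for a name from the list of things; names that differ only in an ending like _2 or _b are one class to them, and where a whole thing is asked for, a point or a joint stands for the part that bears it (a point fixed in the world has none). Each returns a list of dicts, best first, with "conf" (0 to 1); they miss things now and then, are a little off and sometimes report something else, mostly with a low value. They report only what shows in the picture. A call takes as long as a camera call. They do not tell look-alikes from the thing itself.
- ctrl.boxes_of(picture, thing): "xy" ([column, row] as shares, 0 to 1, of the picture: columns of its width, rows of its height, amid what is visible of it).
- ctrl.cut_out(picture, thing): "pixels" (384x512 bool, what is visible of it) and "xy" ([column, row] as shares, 0 to 1, of the picture: columns of its width, rows of its height, amid what is visible of it).
The state is a dict: "clock": time; "joint_pos": joint angles; "qvel": joint speeds; "tau": joint torques, N m; "tool_pos": TCP position; "orientation": TCP orientation; "force": force on the tool from outside, world axes, zero at the start; "moment": the same for the moment, N m; "opening": finger opening in m; "gripper_force": force on a finger pad.
Only numpy, scipy, OpenCV 4.12 (cv2) and the standard library are available. Lean on these libraries where they do the work, as an engineer would, in place of code of your own. Each camera call takes 0.05 s, during which the arm holds its last target. There are 200 camera calls.

## Working session

There is one attempt and no reset: what is moved stays moved. The work goes in short steps, Python scripts to look and compute and a tool call to move; the robot and the scene stay as the last step left them, time stands still between calls to the robot, and variables do not carry over. Pictures are saved under pics/ and viewed, at most 13 in all, crops included, and the job is handed in when it is done.

Besides the shell and the picture viewer there is one more tool, called after "Emit:" by a JSON object that holds its "name" and its "arguments", one argument or row to a line. send_rows: Moves the arm, as the interface text tells. Shift numbers are shares of 800 mm and turn numbers shares of 90 degrees, none past 1 either way. Its arguments: {"type":"object","properties":{"deltas":{"type":"array","items":{"type":"array"}},"gripper":{"type":"number"}},"required":["deltas"]}

```bash
mkdir -p pics; ls
cat > h.py <<'E'
import numpy as np, cv2
from plant import ctrl
def snap(n,f=None):
    p=ctrl.snapshot(n)
    if f: cv2.imwrite('pics/'+f,p['color'][:,:,::-1])
    return p
def cam(p):
    H,W=p['color'].shape[:2]; f=H/2/np.tan(np.radians(p['vertical_fov'])/2)
    K=np.array([[f,0,p['cx']],[0,f,p['cy']],[0,0,1.]])
    R=cv2.Rodrigues(np.array(p['rvec'],float))[0]; return K,R,np.array(p['tvec'],float).ravel()
def ray(p,uv,z):
    K,R,t=cam(p); d=R.T@np.linalg.inv(K)@np.array([uv[0],uv[1],1.]); c=-R.T@t
    return c+d*(z-c[2])/d[2]
def proj(p,X):
    K,R,t=cam(p); q=(K@(R@np.atleast_2d(X).T+t[:,None])).T; return q[:,:2]/q[:,2:]
E
python3 - <<'E'
from h import *
for n in('scene','top'):
    p=snap(n,n+'0.png'); K,R,t=cam(p); print(n,K[0,0],p['cx'],p['cy'],-R.T@t,[k for k in p])
    for th in ['fixture','tin','sticker_top','lever_knob','rack','setter','spike','tin_lid','finished_tin']:
        print(th,[(np.round(np.array(d['xy'])*[512,384],1).tolist(),round(d['conf'],2)) for d in ctrl.boxes_of(p,th)[:3]])
print(ctrl.get_obs())
E
```

```text
pics
scene 361.63327682803845 260.7136860222376 191.18169323637642 [0.92886985 0.68176921 0.78762789] ['color', 'vertical_fov', 'cx', 'cy', 'rvec', 'tvec', 'shot']
fixture [([244.0, 173.4], 0.72)]
tin [([186.0, 177.4], 0.83), ([232.6, 165.3], 0.65)]
sticker_top []
lever_knob [([228.7, 139.3], 0.64)]
rack [([284.2, 231.8], 0.7), ([278.1, 193.6], 0.45)]
setter [([277.0, 191.6], 0.52)]
spike [([297.5, 226.9], 0.83)]
tin_lid [([300.6, 172.6], 0.77)]
finished_tin [([410.7, 277.0], 0.72)]
top 476.96846773050976 248.14069982636676 194.8948667666529 [0.43457754 0.06368151 1.39950268] ['color', 'vertical_fov', 'cx', 'cy', 'rvec', 'tvec', 'shot']
fixture [([325.1, 216.7], 0.57), ([198.0, 199.3], 0.5)]
tin [([317.3, 147.5], 0.79)]
sticker_top [([317.7, 151.3], 0.58)]
lever_knob [([337.8, 212.5], 0.69)]
rack [([197.6, 200.5], 0.86)]
setter []
spike [([178.3, 192.6], 0.68), ([321.3, 213.9], 0.55)]
tin_lid [([273.6, 266.5], 0.78)]
finished_tin [([103.5, 265.1], 0.91), ([175.9, 192.8], 0.65)]
{'clock': 1.0, 'joint_pos': array([-5.56847046e+01,  2.05467289e+01,  6.82122102e-01,  1.00130493e-03,
       -7.01356934e+01, -1.65054675e+01]), 'qvel': array([-0.02029904,  0.03740291,  0.06207623, -0.07660936, -0.01614405,
       -0.02120499]), 'tau': array([-1.53545028e-03, -5.82391584e+01,  2.93303186e+01,  7.00254500e+00,
        1.24548341e-02,  1.14117177e-05]), 'tool_pos': array([ 0.20641248, -0.64264884,  0.29216147]), 'orientation': array([ 1.79999980e+02, -9.88204059e-04, -1.62189832e+02]), 'force': array([-0.23371798,  0.51982996,  0.20203834]), 'moment': array([0.03463143, 0.00994707, 0.00775427]), 'gripper_force': 0.0, 'opening': 0.08731754092106668}
```

View pics/top0.png

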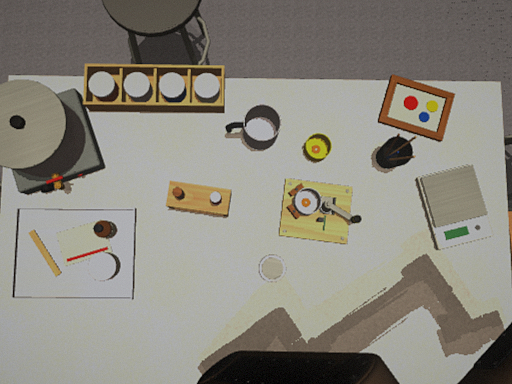

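View pics/scene0.png

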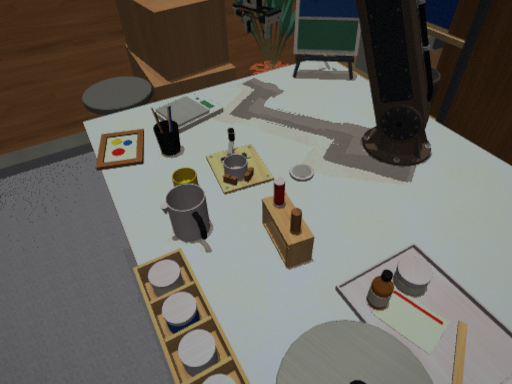

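Top view: two tins. The yellow one at (317,147) is off the fixture, so it's the look-alike. The grey one at (306,203), with the orange sticker and standing on the fixture, is the one meant. The knob is at (354,219), the rack at (198,199), the spike (brown) at (178,192) and the setter at (216,199). In the scene view the setter is red at (279,190). I'll confirm with a crop.

Run:
```python
import cv2
from h import *
p=snap('top','top1.png'); i=cv2.imread('pics/top1.png')[165:260,160:370]
cv2.imwrite('pics/c1.png',cv2.resize(i,None,fx=3.8,fy=3.8,interpolation=cv2.INTER_CUBIC))
# corners of fixture plate by colour
s=ctrl.cut_out(p,'fixture')
for d in s[:2]:
    r=cv2.minAreaRect(np.argwhere(d['pixels'])[:,::-1].astype(np.float32)); print(d['conf'],r)
    print([ray(p,c,.012).round(3).tolist() for c in cv2.boxPoints(r)])
s=ctrl.cut_out(p,'rack')
for d in s[:2]:
    r=cv2.minAreaRect(np.argwhere(d['pixels'])[:,::-1].astype(np.float32)); print(d['conf'],r)
    print([ray(p,c,.097).round(3).tolist() for c in cv2.boxPoints(r)])
print('tin rim',ray(p,(306,203),.064),'knob',ray(p,(354,219),.09),'setter',ray(p,(216,199),.177),'spike',ray(p,(179,192),.167))
```

```text
0.56 ((321.0548400878906, 210.99789428710938), (81.27169036865234, 57.950721740722656), 7.253194808959961)
[[0.474, -0.058, 0.012], [0.643, -0.08, 0.012], [0.615, -0.318, 0.012], [0.446, -0.293, 0.012]]
0.91 ((198.7651824951172, 197.93142700195312), (63.963645935058594, 28.764564514160156), 7.305758953094482)
[[0.543, 0.255, 0.097], [0.621, 0.247, 0.097], [0.6, 0.073, 0.097], [0.521, 0.082, 0.097]]
0.23 ((341.3612976074219, 211.4521942138672), (42.70478439331055, 12.355047225952148), 19.025604248046875)
[[0.539, -0.166, 0.097], [0.571, -0.178, 0.097], [0.534, -0.289, 0.097], [0.501, -0.277, 0.097]]
tin rim [ 0.56220544 -0.1350306   0.064     ] knob [ 0.51615374 -0.26391349  0.09      ] setter [0.56024208 0.11407587 0.177     ] spike [0.57887279 0.21048372 0.167     ]
```

View pics/c1.png

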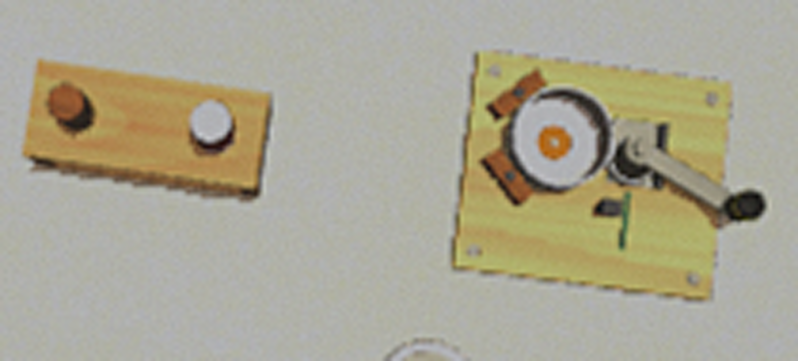

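Crop confirms it: orange sticker with a white dot in the grey tin on the fixture, lever partly open to the right, and the setter in the rack's right hole (lit top face), with the brown spike in the left one.

Run:
```python
from h import *
from scipy.optimize import least_squares
P=lambda c:(np.array(c)+.5)/3.8-.5+[160,165]
p=snap('top')
c=[P(q) for q in [(475,52),(732,83),(712,298),(455,268)]]
W=np.array([ray(p,q,.012)[:2] for q in c]); L=np.array([[85,110],[85,-90],[-85,-90],[-85,110]])/1e3
f=lambda v:np.array([v[0]+L[:,0]*np.cos(v[2])-L[:,1]*np.sin(v[2]),v[1]+L[:,0]*np.sin(v[2])+L[:,1]*np.cos(v[2])]).T
s=least_squares(lambda v:(f(v)-W).ravel(),[.53,-.2,-.1]); x,y,a=s.x; print('fix',s.x,np.degrees(a),(s.fun*1e3).round(1))
T=lambda q:np.array([x+q[0]*np.cos(a)-q[1]*np.sin(a),y+q[0]*np.sin(a)+q[1]*np.cos(a)])
home=T((.02,.045)); piv=T((.02,-.018)); print('home',home,'piv',piv)
tr=ray(p,P((561,139)),.064)[:2]; st=ray(p,P((555,142)),.0155)[:2]; print('tin rim',tr,'sticker',st)
k=ray(p,P((748,204)),.090)[:2]; d=k-piv; print('knob',k,np.linalg.norm(d),np.degrees(np.arctan2(d[1],d[0])))
k=ray(p,P((636,152)),.046)[:2]; print('pivot seen',k)
lev=lambda q:piv+.085*np.array([np.cos(a-np.pi/2-q),np.sin(a-np.pi/2-q)])
print('lever now q',-(np.arctan2(d[1],d[0])-a+np.pi/2))
for q in(.2,.3,.4,.45,1.0,1.6): print(q,lev(q),np.degrees(a)-90-np.degrees(q))
print('setter',ray(p,P((212,122)),.177),'spike',ray(p,P((67,102)),.167))
rk=[ray(p,P(q),.097)[:2] for q in [(38,60),(272,92),(258,190),(24,157)]]; print('rack',np.round(rk,3))
r=ctrl.get_obs(); print(r['clock'])
```

```text
fix [ 0.54403317 -0.18149557 -0.1089478 ] -6.242249359360702 [ 0.7 -1.1  1.7  0.1 -1.1 -0.3 -1.3  1.3]
home [ 0.56880754 -0.13893702] piv [ 0.5619574 -0.2015635]
tin rim [ 0.56730378 -0.13865909] sticker [ 0.56977271 -0.14134806]
knob [ 0.51808541 -0.27083709] 0.08199745264477924 -122.346690314851
pivot seen [ 0.55962406 -0.19799805]
lever now q 0.4556084440657604
0.2 [ 0.53611261 -0.28253909] -107.70140526197716
0.3 [ 0.52815765 -0.27955437] -113.4309832132854
0.4 [ 0.52054042 -0.2757904 ] -119.16056116459363
0.45 [ 0.51688238 -0.27362765] -122.02535014024775
1.0 [ 0.48586283 -0.23943981] -153.53802887244302
1.6 [ 0.47776726 -0.18985794] -187.91549658029243
setter [0.56608802 0.11563067 0.177     ] spike [0.58021487 0.21499829 0.167     ]
rack [[0.619 0.245]
 [0.597 0.076]
 [0.526 0.085]
 [0.548 0.254]]
1.2
```

Emit:
{"name": "send_rows", "arguments": {
  "deltas": [
    [[-0.5125,0.3225,0],-0.44],
    [[-0.5125,0.3225,0],-0.44],
    [[-0.5125,0.3225,0],-0.44],
    [[-0.5125,0.3225,0],-0.44],
    [[-0.5125,0.3225,0],-0.44]
  ],
  "gripper": 1
}}

```text
clock: 1.62
tool_pos: [0.3411, -0.4816, 0.2923]
orientation: [-180.0, -0.0, -126.1]
force: [0.3, 0.1, 0.4]
opening: 0.0875
gripper_force: 0.0
```

```bash
cat > to.py <<'E'
import sys
from h import *
def to(x,y,z,yaw):
    o=ctrl.get_obs(); P=np.array(o['tool_pos']); r,pt,ps=o['orientation']
    from scipy.spatial.transform import Rotation as Ro
    R=Ro.from_euler('xyz',[r,pt,ps],degrees=True).as_matrix()
    d=R.T@(np.array([x,y,z])-P)
    dy=(ps-yaw+90)%180-90
    print('t',round(o['clock'],2),'pos',P.round(4),'rpy',np.round([r,pt,ps],2),'F',np.round(o['force'],2),'shares',(d/.8).round(4),'turn',round(dy/90,4))
if __name__=='__main__': to(*map(float,sys.argv[1:5]))
E
python3 to.py 0.5175 -0.272 0.26 -122
```

```text
t 1.62 pos [ 0.3411 -0.4816  0.2923] rpy [-179.98   -0.   -126.06] F [0.32 0.07 0.38] shares [-0.3416 -0.024   0.0404] turn -0.0451
```

Emit:
{"name": "send_rows", "arguments": {
  "deltas": [
    [[-0.34,-0.024,0.04],-0.045],
    [[-0.34,-0.024,0.04],-0.045],
    [[-0.34,-0.024,0.04],-0.045],
    [[-0.34,-0.024,0.04],-0.045],
    [[-0.34,-0.024,0.04],-0.045]
  ]
}}

```text
clock: 2.03
tool_pos: [0.4755, -0.3238, 0.2681]
orientation: [-180.0, 0.0, -122.3]
force: [1.0, -1.1, 0.1]
opening: 0.0876
gripper_force: 0.0
```

```bash
python3 to.py 0.5175 -0.272 0.2 -122
```

```text
t 2.03 pos [ 0.4755 -0.3238  0.2681] rpy [-1.7995e+02  1.0000e-02 -1.2233e+02] F [ 1.   -1.13  0.14] shares [-0.0827 -0.0097  0.0852] turn -0.0036
```

Emit:
{"name": "send_rows", "arguments": {
  "deltas": [
    [[-0.083,-0.0097,0.03],0],
    [[-0.083,-0.0097,0.085],0],
    [[-0.083,-0.0097,0.085],0],
    [[-0.083,-0.0097,0.085],0],
    [[-0.083,-0.0097,0.085],0]
  ]
}}

```text
clock: 2.45
tool_pos: [0.5165, -0.2732, 0.1992]
orientation: [179.9, -0.1, -122.2]
force: [0.1, -0.4, 0.4]
opening: 0.0875
gripper_force: 0.0
```

```bash
python3 to.py 0.5175 -0.272 0.121 -122
python3 - <<'E'
from h import *
p=snap('scene','s1.png'); i=cv2.imread('pics/s1.png')[90:200,160:300]
cv2.imwrite('pics/c2.png',cv2.resize(i,None,fx=5,fy=5,interpolation=cv2.INTER_CUBIC))
print((proj(p,[[.5175,-.272,.09],[.5175,-.272,.046]])-[160,90])*5)
E
```

```text
t 2.45 pos [ 0.5165 -0.2732  0.1992] rpy [ 1.7989e+02 -7.0000e-02 -1.2225e+02] F [ 0.1  -0.42  0.44] shares [-0.002  -0.0004  0.0978] turn -0.0027
[[350.10402367 196.4230562 ]
 [354.69146024 249.48316908]]
```

View pics/c2.png

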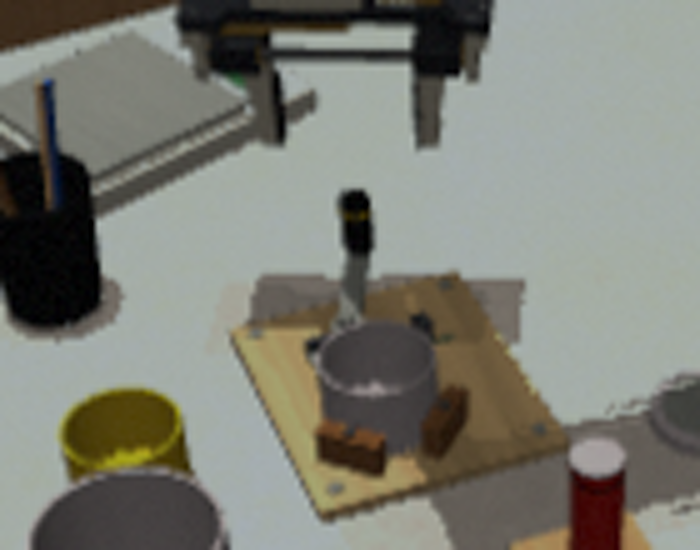

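The knob's top shows at about (354,195) in the crop, and I predicted (350,196), so the position holds. The fingers straddle it, so I'll go down and grip.

Emit:
{"name": "send_rows", "arguments": {
  "deltas": [
    [[-0.002,0,0.05],0],
    [[-0.002,0,0.098],0],
    [[-0.002,0,0.098],0],
    [[-0.002,0,0.098],0],
    [[-0.002,0,0.098],0]
  ]
}}

```text
clock: 2.92
tool_pos: [0.5186, -0.2734, 0.1241]
orientation: [-179.8, 0.0, -122.3]
force: [0.5, -0.2, 0.9]
opening: 0.0874
gripper_force: 0.0
```

Emit:
{"name": "send_rows", "arguments": {
  "deltas": [
    [[0,0,0],0],
    [[0,0,0],0],
    [[0,0,0],0],
    [[0,0,0],0],
    [[0,0,0],0]
  ],
  "gripper": 0
}}

```text
clock: 3.33
tool_pos: [0.5177, -0.2723, 0.1222]
orientation: [-179.9, 0.0, -122.3]
force: [-0.2, 1.0, 1.1]
opening: 0.0598
gripper_force: 0.0
```

```bash
python3 to.py 0.5175 -0.272 0.121 -122
```

```text
t 3.33 pos [ 0.5177 -0.2723  0.1222] rpy [-1.7995e+02  2.0000e-02 -1.2232e+02] F [-0.17  1.05  1.11] shares [-0.0002  0.0003  0.0014] turn -0.0036
```

Emit:
{"name": "send_rows", "arguments": {
  "deltas": [
    [[0,0,0],0],
    [[0,0,0],0],
    [[0,0,0],0],
    [[0,0,0],0],
    [[0,0,0],0]
  ]
}}

```text
clock: 3.75
tool_pos: [0.5174, -0.2722, 0.1214]
orientation: [180.0, -0.0, -122.3]
force: [-1.0, 0.6, -0.8]
opening: 0.0263
gripper_force: 0.0
```

Emit:
{"name": "send_rows", "arguments": {
  "deltas": [
    [[0,0,0],0],
    [[0,0,0],0],
    [[0,0,0],0],
    [[0,0,0],0],
    [[0,0,0],0]
  ]
}}

```text
clock: 4.17
tool_pos: [0.5175, -0.2723, 0.1215]
orientation: [-180.0, 0.0, -122.3]
force: [0.4, -0.6, -0.4]
opening: 0.0213
gripper_force: 30.0
```

Emit:
{"name": "send_rows", "arguments": {
  "deltas": [
    [[-0.0006,0.0117,0],0.07],
    [[-0.0026,0.0232,0],0.14],
    [[-0.0057,0.0344,0],0.21],
    [[-0.0101,0.0452,0],0.28],
    [[-0.0157,0.0555,0],0.35]
  ]
}}

```text
clock: 4.58
tool_pos: [0.4865, -0.2379, 0.1216]
orientation: [-180.0, 0.0, -154.2]
force: [2.2, -2.4, -2.8]
opening: 0.0211
gripper_force: 30.0
```

```bash
python3 to.py 0.5175 -0.272 0.121 -122
```

```text
t 4.58 pos [ 0.4865 -0.2379  0.1216] rpy [-1.7997e+02  2.0000e-02 -1.5416e+02] F [ 2.18 -2.43 -2.83] shares [-0.0163 -0.0552  0.0008] turn -0.3574
```

Emit:
{"name": "send_rows", "arguments": {
  "deltas": [
    [[-0.0006,0.0117,0],0.07],
    [[-0.0026,0.0232,0],0.14],
    [[-0.0057,0.0344,0],0.21],
    [[-0.0101,0.0452,0],0.28],
    [[-0.0157,0.0555,0],0.35]
  ]
}}

```text
clock: 5.0
tool_pos: [0.4782, -0.1929, 0.1215]
orientation: [-180.0, 0.0, 174.3]
force: [2.8, -7.5, -4.4]
opening: 0.0213
gripper_force: 30.0
```

Emit:
{"name": "send_rows", "arguments": {
  "deltas": [
    [[0,0.0015,0],0.01],
    [[0,0.0015,0],0.01],
    [[0,0.0015,0],0.01],
    [[0,0.0015,0],0.01],
    [[0,0.0015,0],0.01]
  ]
}}

```text
clock: 5.42
tool_pos: [0.4785, -0.1916, 0.1215]
orientation: [180.0, 0.0, 173.8]
force: [1.4, -4.1, -0.5]
opening: 0.0214
gripper_force: 30.0
```

```bash
python3 to.py 0.4778 -0.1899 0.121 -188
python3 - <<'E'
from h import *
p=snap('scene','s2.png'); i=cv2.imread('pics/s2.png')[90:200,160:300]
cv2.imwrite('pics/c3.png',cv2.resize(i,None,fx=5,fy=5,interpolation=cv2.INTER_CUBIC))
E
```

```text
t 5.42 pos [ 0.4785 -0.1916  0.1215] rpy [180.     0.   173.81] F [ 1.4  -4.13 -0.54] shares [0.001  0.002  0.0006] turn 0.0201
```

View pics/c3.png

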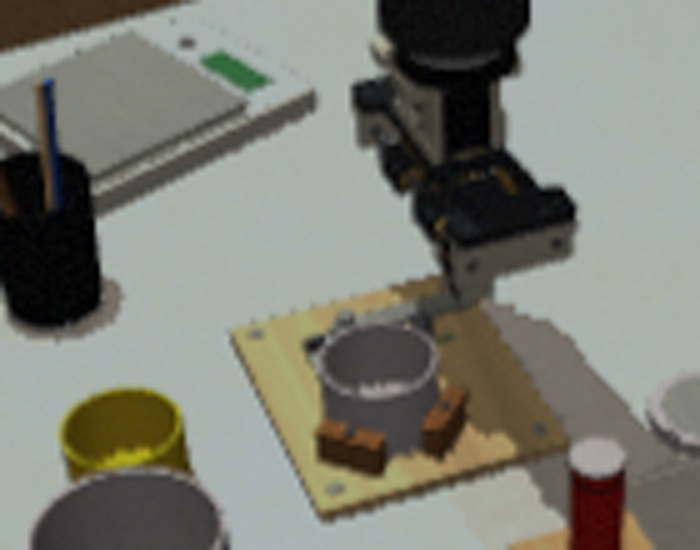

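The lever lies along the green line and the tin sits in the V-block. I'll nudge it to the stop, then release.

Emit:
{"name": "send_rows", "arguments": {
  "deltas": [
    [[-0.0005,0.003,0],0.02],
    [[-0.0005,0.004,0],0.025],
    [[-0.0005,0.004,0],0.025],
    [[-0.0005,0.004,0],0.025],
    [[-0.0005,0.004,0],0.025]
  ]
}}

```text
clock: 5.88
tool_pos: [0.4788, -0.1887, 0.1214]
orientation: [-180.0, -0.0, 171.6]
force: [0.1, -6.3, -2.3]
opening: 0.0213
gripper_force: 30.0
```

```bash
python3 to.py 0.4778 -0.1899 0.121 -188
```

```text
t 5.88 pos [ 0.4788 -0.1887  0.1214] rpy [-1.7996e+02 -4.0000e-02  1.7156e+02] F [ 0.09 -6.34 -2.31] shares [ 0.001  -0.0017  0.0005] turn -0.0049
```

Emit:
{"name": "send_rows", "arguments": {
  "deltas": [
    [[0,0,0],0],
    [[0,0,0],0],
    [[0,0,0],0],
    [[0,0,0],0],
    [[0,0,0],0]
  ],
  "gripper": 0.6
}}

```text
clock: 6.3
tool_pos: [0.4792, -0.188, 0.1215]
orientation: [180.0, -0.0, 171.5]
force: [-0.2, -0.3, 0.1]
opening: 0.0488
gripper_force: 0.0
```

Emit:
{"name": "send_rows", "arguments": {
  "deltas": [
    [[0,0,-0.04],0],
    [[0,0,-0.09],0],
    [[0,0,-0.14],0],
    [[0,0,-0.18],0],
    [[0,0,-0.18],0]
  ]
}}

```text
clock: 6.72
tool_pos: [0.482, -0.1887, 0.2728]
orientation: [-180.0, 0.6, 171.6]
force: [1.3, -1.4, 0.8]
opening: 0.0525
gripper_force: 0.0
```

```bash
python3 to.py 0.566 0.1155 0.265 -97.5;  python3 - <<'E'
from h import *
p=snap('scene','s3.png')
for th in ['tin','setter']: print(th,[(np.round(np.array(d['xy'])*[512,384],1).tolist(),round(d['conf'],2)) for d in ctrl.boxes_of(p,th)[:3]])
# predicted projections
print(proj(p,[[.566,.1155,.177],[.566,.1155,.097],[.5688,-.1389,.064]]))
i=cv2.imread('pics/s3.png')[100:220,200:320]
cv2.imwrite('pics/c4.png',cv2.resize(i,None,fx=5,fy=5,interpolation=cv2.INTER_CUBIC))
E
```

```text
t 6.72 pos [ 0.482  -0.1887  0.2728] rpy [-179.98    0.64  171.61] F [ 1.31 -1.38  0.78] shares [-0.0482  0.3915  0.0102] turn 0.9901
tin [([185.3, 178.3], 0.83), ([232.7, 165.2], 0.56), ([284.5, 233.2], 0.32)]
setter []
[[278.21758852 181.28904443]
 [277.62703636 203.54685318]
 [234.58359081 161.44723383]]
```

View pics/c4.png

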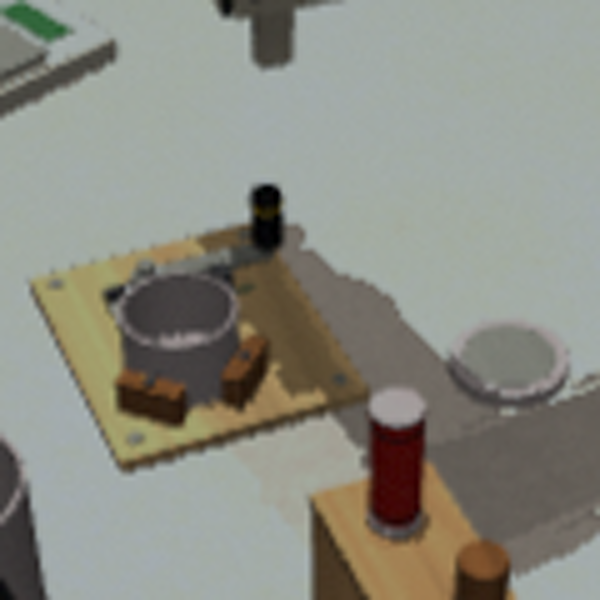

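Setter stands straight in its hole with its top at crop (398,406), and the lever is closed along the green line. Moving over the setter.

Emit:
{"name": "send_rows", "arguments": {
  "deltas": [
    [[-0.048,0.3915,0.01],-1],
    [[-0.048,0.3915,0.01],-1],
    [[-0.048,0.3915,0.01],-1],
    [[-0.048,0.3915,0.01],-1],
    [[-0.048,0.3915,0.01],-1]
  ],
  "gripper": 1
}}

```text
clock: 7.28
tool_pos: [0.5341, 0.0143, 0.2586]
orientation: [180.0, -0.2, -152.3]
force: [0.6, -0.0, 0.5]
opening: 0.0805
gripper_force: 0.0
```

```bash
python3 to.py 0.566 0.1155 0.265 -97.5
```

```text
t 7.28 pos [0.5341 0.0143 0.2586] rpy [ 1.7997e+02 -1.5000e-01 -1.5234e+02] F [ 0.59 -0.02  0.47] shares [-0.094   0.0936 -0.0082] turn -0.6093
```

Emit:
{"name": "send_rows", "arguments": {
  "deltas": [
    [[-0.094,0.0936,-0.008],-0.6],
    [[-0.094,0.0936,-0.008],-0.6],
    [[-0.094,0.0936,-0.008],-0.6],
    [[-0.094,0.0936,-0.008],-0.6],
    [[-0.094,0.0936,-0.008],-0.6]
  ]
}}

```text
clock: 7.7
tool_pos: [0.5668, 0.1153, 0.2642]
orientation: [179.9, -0.2, -116.4]
force: [0.5, -0.9, -0.6]
opening: 0.0874
gripper_force: 0.0
```

```bash
python3 to.py 0.566 0.1155 0.265 -97.5
```

```text
t 7.7 pos [0.5668 0.1153 0.2642] rpy [ 179.86   -0.18 -116.37] F [ 0.5  -0.91 -0.57] shares [ 0.0002  0.001  -0.001 ] turn -0.2096
```

Emit:
{"name": "send_rows", "arguments": {
  "deltas": [
    [[0,0.001,0],-0.21],
    [[0,0.001,0],-0.21],
    [[0,0.001,0.03],-0.21],
    [[0,0.001,0.065],-0.21],
    [[0,0.001,0.093],-0.21]
  ]
}}

```text
clock: 8.12
tool_pos: [0.5652, 0.1136, 0.1891]
orientation: [179.8, -0.1, -97.9]
force: [0.8, 0.2, -1.0]
opening: 0.0878
gripper_force: 0.0
```

```bash
python3 to.py 0.566 0.1155 0.19 -97.5
python3 - <<'E'
from h import *
p=snap('scene','s4.png')
i=cv2.imread('pics/s4.png')[130:230,220:345]
cv2.imwrite('pics/c5.png',cv2.resize(i,None,fx=5,fy=5,interpolation=cv2.INTER_CUBIC))
E
```

```text
t 8.12 pos [0.5652 0.1136 0.1891] rpy [ 1.7984e+02 -8.0000e-02 -9.7950e+01] F [ 0.79  0.17 -1.01] shares [-0.0025 -0.0007 -0.0011] turn -0.005
```

View pics/c5.png

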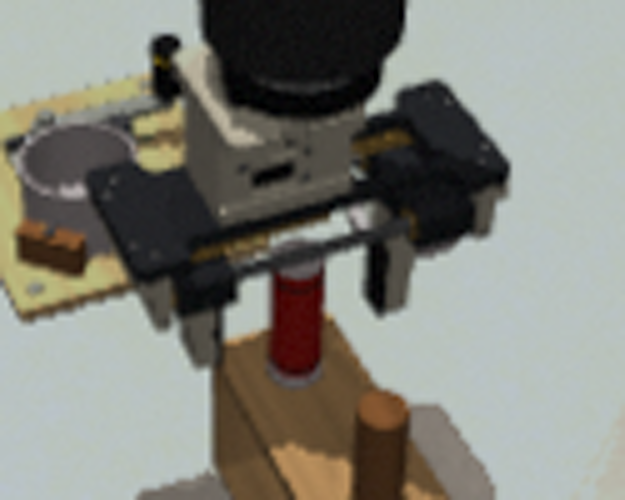

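Handle is between the open fingers; closing.

Emit:
{"name": "send_rows", "arguments": {
  "deltas": [
    [[0,0,0],0],
    [[0,0,0],0],
    [[0,0,0],0],
    [[0,0,0],0],
    [[0,0,0],0]
  ],
  "gripper": 0
}}

```text
clock: 8.58
tool_pos: [0.567, 0.1142, 0.1934]
orientation: [-179.9, 0.1, -98.0]
force: [-0.7, -0.1, 0.7]
opening: 0.0596
gripper_force: 0.0
```

Emit:
{"name": "send_rows", "arguments": {
  "deltas": [
    [[0,0,0],0],
    [[0,0,0],0],
    [[0,0,0],0],
    [[0,0,0],0],
    [[0,0,0],0]
  ]
}}

```text
clock: 9.0
tool_pos: [0.5664, 0.1139, 0.1923]
orientation: [180.0, 0.0, -98.0]
force: [-1.2, -0.2, -0.8]
opening: 0.0276
gripper_force: 30.0
```

Emit:
{"name": "send_rows", "arguments": {
  "deltas": [
    [[0,0,0],0],
    [[0,0,0],0],
    [[0,0,0],0],
    [[0,0,0],0],
    [[0,0,0],0]
  ]
}}

```text
clock: 9.42
tool_pos: [0.5664, 0.1139, 0.1922]
orientation: [180.0, -0.0, -98.0]
force: [-0.9, -0.1, 0.4]
opening: 0.0273
gripper_force: 30.0
```

```bash
python3 to.py 0.566 0.1155 0.19 -97.5
```

```text
t 9.42 pos [0.5664 0.1139 0.1922] rpy [180.    -0.   -97.96] F [-0.87 -0.07  0.45] shares [-0.0018  0.0008  0.0028] turn -0.0051
```

Emit:
{"name": "send_rows", "arguments": {
  "deltas": [
    [[0,0,-0.02],0],
    [[0,0,-0.05],0],
    [[0,0,-0.085],0],
    [[0,0,-0.12],0],
    [[0,0,-0.14],0]
  ]
}}

```text
clock: 9.83
tool_pos: [0.5672, 0.1141, 0.3072]
orientation: [-179.8, 0.1, -97.9]
force: [0.5, -0.4, -0.9]
opening: 0.0277
gripper_force: 30.0
```

```bash
python3 - <<'E'
from h import *
s=snap('scene','s5.png'); p=snap('top','t5.png')
for n,q in(('s',s),('t',p)):
  for th in ['setter','tin','sticker_top']:
    print(n,th,[(np.round(np.array(d['xy'])*[512,384],1).tolist(),round(d['conf'],2)) for d in ctrl.boxes_of(q,th)[:3]])
a=cv2.imread('pics/s5.png')[110:220,200:330]; b=cv2.imread('pics/t5.png')[150:260,190:320]
cv2.imwrite('pics/c6.png',cv2.resize(np.vstack([a,b])if 0 else np.hstack([a,b]),None,fx=3,fy=3,interpolation=cv2.INTER_CUBIC))
E
python3 to.py 0.5688 -0.139 0.305 -98
```

```text
s setter [([276.4, 165.5], 0.81)]
s tin [([233.7, 164.5], 0.91), ([186.9, 176.5], 0.74)]
s sticker_top [([282.7, 234.8], 0.68)]
t setter []
t tin [([316.3, 146.8], 0.95), ([309.0, 203.5], 0.65), ([325.5, 216.2], 0.19)]
t sticker_top []
t 10.23 pos [0.566  0.1138 0.3028] rpy [ 1.7988e+02 -7.0000e-02 -9.7970e+01] F [ 0.67 -0.13 -1.13] shares [ 0.3124 -0.0473 -0.0025] turn 0.0003
```

View pics/c6.png

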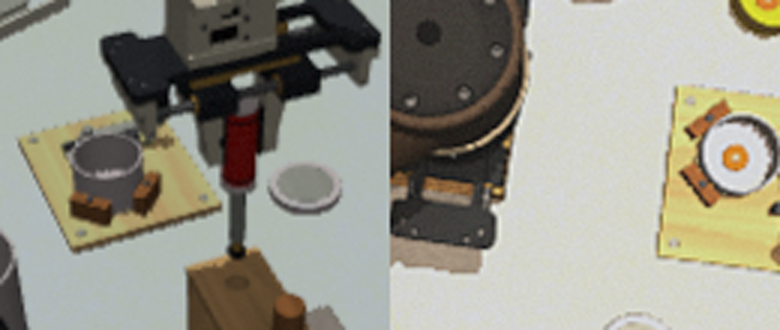

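Setter is held upright and clear of the hole: foot at about (278.5,193.6) in the scene view, orange sticker at about (304.7,202) in the top view. Now refining the sticker position by colour.

Run:
```python
from h import *
p=snap('top'); s=snap('scene')
hsv=cv2.cvtColor(p['color'],cv2.COLOR_RGB2HSV)
m=((hsv[...,0]>4)&(hsv[...,0]<22)&(hsv[...,1]>130)&(hsv[...,2]>150)); m[:192]=0;m[212:]=0;m[:,:297]=0;m[:,313:]=0
q=np.argwhere(m)[:,::-1]; print(len(q),q.mean(0),(q.min(0)+q.max(0))/2, 'sticker',ray(p,(q.min(0)+q.max(0))/2,.0155),ray(p,q.mean(0),.0155))
o=ctrl.get_obs(); t=np.array(o['tool_pos']); print('tcp',t)
print('foot pred scene',proj(s,[t-[0,0,.1752],t-[0,0,.0952]]))
K,R,tt=cam(s); print('jac px/m dx,dy',(proj(s,[t-[0,0,.175]+np.array([.01,0,0]),t-[0,0,.175]+np.array([0,.01,0])])-proj(s,[t-[0,0,.175]]))*100)
print('rim pred',proj(s,[[.5688,-.139,.064]]))
i=s['color'][150:200,265:292,::-1]; 
g=cv2.cvtColor(s['color'],cv2.COLOR_RGB2HSV); r=((g[...,0]<8)|(g[...,0]>172))&(g[...,1]>150); r[:,:270]=0;r[:,290:]=0; r[:140]=0;r[190:]=0
q=np.argwhere(r); 
for y in range(150,176,4): c=q[q[:,0]==y,1]; print(y,c.min() if len(c) else 0,c.max() if len(c) else 0)
```

```text
47 [304.61702128 202.34042553] [304.5 202.5] sticker [ 0.56828082 -0.13785784  0.0155    ] [ 0.56875192 -0.13820568  0.0155    ]
tcp [0.56623685 0.11385064 0.30320045]
foot pred scene [[277.43806276 194.88258889]
 [278.03046636 171.56873428]]
jac px/m dx,dy [[-328.77931521  136.64529425]
 [ 202.42203428  233.21237464]]
rim pred [[234.56941984 161.43002466]]
150 276 285
154 276 286
158 276 286
162 276 284
166 275 284
170 275 284
174 0 0
```

Emit:
{"name": "send_rows", "arguments": {
  "deltas": [
    [[0.025,-0.004,0],0],
    [[0.065,-0.0099,0],0],
    [[0.11,-0.0167,0],0],
    [[0.155,-0.0235,0],0],
    [[0.2,-0.0304,0],0]
  ]
}}

```text
clock: 10.75
tool_pos: [0.5681, -0.0492, 0.3038]
orientation: [180.0, -0.0, -97.9]
force: [0.7, 0.4, -1.3]
opening: 0.0275
gripper_force: 30.0
```

Emit:
{"name": "send_rows", "arguments": {
  "deltas": [
    [[0.045,-0.0069,0],0],
    [[0.08,-0.0121,0],0],
    [[0.1,-0.0152,0],0],
    [[0.1138,-0.0172,0],0],
    [[0.1138,-0.0172,0],0]
  ]
}}

```text
clock: 11.17
tool_pos: [0.5692, -0.1417, 0.3036]
orientation: [179.9, -0.0, -98.1]
force: [0.4, -0.2, -1.7]
opening: 0.0277
gripper_force: 30.0
```

```bash
python3 to.py 0.569 -0.140 0.26 -98
```

```text
t 11.17 pos [ 0.5692 -0.1417  0.3036] rpy [ 1.7994e+02 -2.0000e-02 -9.8080e+01] F [ 0.38 -0.21 -1.75] shares [-0.0021  0.0005  0.0545] turn -0.0009
```

Emit:
{"name": "send_rows", "arguments": {
  "deltas": [
    [[-0.0012,0,0.02],0],
    [[-0.0012,0,0.045],0],
    [[-0.0012,0,0.06],0],
    [[-0.0012,0,0.06],0],
    [[-0.0012,0,0.06],0]
  ]
}}

```text
clock: 11.58
tool_pos: [0.5695, -0.1383, 0.2558]
orientation: [179.9, -0.0, -97.9]
force: [-0.1, 1.1, -1.1]
opening: 0.0278
gripper_force: 30.0
```

```bash
python3 - <<'E'
from h import *
s=snap('scene','s6.png')
i=cv2.imread('pics/s6.png')[110:190,190:280]
cv2.imwrite('pics/c7.png',cv2.resize(i,None,fx=7,fy=7,interpolation=cv2.INTER_CUBIC))
t=np.array(ctrl.get_obs()['tool_pos']); print(t)
c=lambda X:(proj(s,X)-[190,110]+.5)*7
print('foot',c([t-[0,0,.1752]]),'rim ctr',c([[.5687,-.1385,.064]]),'knob',c([[.478,-.19,.09]]))
E
python3 to.py 0.569 -0.140 0.2 -98
```

```text
[ 0.56999562 -0.1384157   0.25675902]
foot [[311.17192587 334.52154593]] rim ctr [[316.17977377 364.04132816]] knob [[435.9200137 199.2086052]]
t 11.63 pos [ 0.57   -0.1384  0.2568] rpy [-1.7998e+02 -2.0000e-02 -9.7900e+01] F [-0.17  0.44 -1.22] shares [0.0021 0.001  0.0709] turn 0.0011
```

View pics/c7.png

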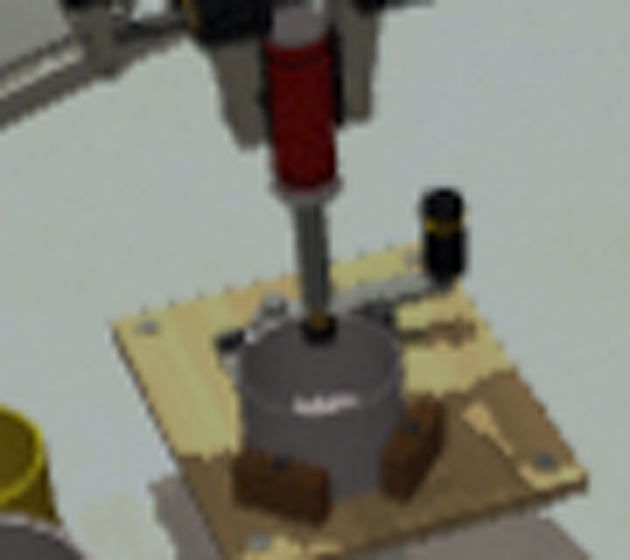

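Foot at crop (319,338), rim centred near (320,365) — both shift the same way against prediction, so it is within about 2 mm of centre. Lowering into the tin to 1 cm above the sticker.

Emit:
{"name": "send_rows", "arguments": {
  "deltas": [
    [[0.0025,0.001,0],0],
    [[0.0025,0.001,0.015],0],
    [[0.0025,0.001,0.035],0],
    [[0.0025,0.001,0.055],0],
    [[0.0025,0.001,0.068],0]
  ]
}}

```text
clock: 12.05
tool_pos: [0.5684, -0.1407, 0.2015]
orientation: [-180.0, 0.0, -98.0]
force: [-0.5, 0.6, -1.4]
opening: 0.0276
gripper_force: 30.0
```

Emit:
{"name": "send_rows", "arguments": {
  "deltas": [
    [[0,0,0],0],
    [[0,0,0],0],
    [[0,0,0],0],
    [[0,0,0],0],
    [[0,0,0],0]
  ]
}}

```text
clock: 12.47
tool_pos: [0.5689, -0.1409, 0.2028]
orientation: [-179.9, 0.0, -98.0]
force: [-0.5, -0.2, -1.0]
opening: 0.0277
gripper_force: 30.0
```

```bash
python3 to.py 0.5688 -0.1403 0.1905 -98
python3 - <<'E'
from h import *
s=snap('scene','s7.png'); p=snap('top')
i=cv2.imread('pics/s7.png')[110:190,190:280]
cv2.imwrite('pics/c8.png',cv2.resize(i,None,fx=7,fy=7,interpolation=cv2.INTER_CUBIC))
t=np.array(ctrl.get_obs()['tool_pos'])
c=lambda X:(proj(s,X)-[190,110]+.5)*7
print('collar underside,top,rimlevel',c([t-[0,0,.0952],t-[0,0,.0152],[t[0],t[1],.064],[.5687,-.1385,.064]]),ctrl.get_obs()['force'])
E
```

```text
t 12.47 pos [ 0.5689 -0.1409  0.2028] rpy [-1.7991e+02  1.0000e-02 -9.7960e+01] F [-0.46 -0.22 -0.96] shares [-0.0007  0.0003  0.0154] turn 0.0004
collar underside,top,rimlevel [[307.4869906  284.81728106]
 [294.86974496 132.12459713]
 [313.79959289 361.21178217]
 [316.17977377 364.04132816]] [ 0.15672495 -0.3497929  -2.04304862]
```

View pics/c8.png

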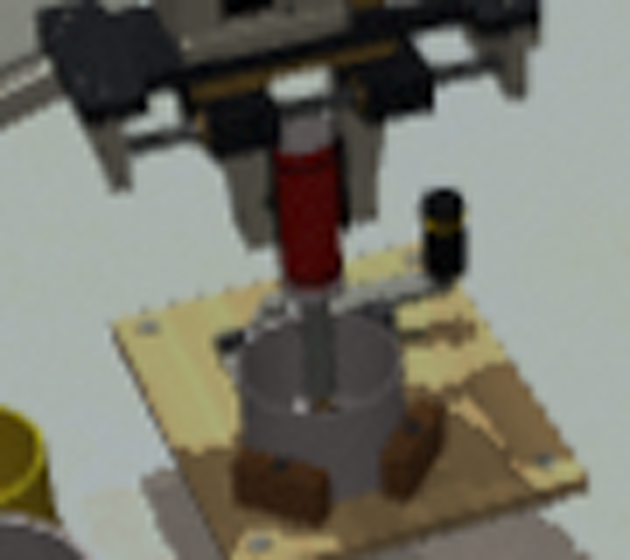

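Emit:
{"name": "send_rows", "arguments": {
  "deltas": [
    [[-0.0006,0,0.004],0],
    [[-0.0006,0,0.009],0],
    [[-0.0006,0,0.014],0],
    [[-0.0006,0,0.019],0],
    [[-0.0006,0,0.019],0]
  ]
}}

```text
clock: 12.98
tool_pos: [0.5686, -0.1404, 0.186]
orientation: [180.0, -0.0, -98.0]
force: [-0.2, 0.3, 2.8]
opening: 0.0275
gripper_force: 30.0
```

Emit:
{"name": "send_rows", "arguments": {
  "deltas": [
    [[0,0,0],0],
    [[0,0,0],0],
    [[0,0,0],0],
    [[0,0,0],0],
    [[0,0,0],0]
  ]
}}

```text
clock: 13.4
tool_pos: [0.5685, -0.1404, 0.1868]
orientation: [-180.0, 0.0, -98.0]
force: [-0.6, -0.2, 2.4]
opening: 0.0274
gripper_force: 30.0
```

```bash
python3 to.py 0.5688 -0.1403 0.1847 -98
```

```text
t 13.4 pos [ 0.5685 -0.1404  0.1868] rpy [-179.99    0.    -97.96] F [-0.56 -0.21  2.4 ] shares [-0.0002 -0.0003  0.0026] turn 0.0004
```

Emit:
{"name": "send_rows", "arguments": {
  "deltas": [
    [[0,0,0.001],0],
    [[0,0,0.0022],0],
    [[0,0,0.0022],0],
    [[0,0,0.0022],0],
    [[0,0,0.0022],0]
  ]
}}

```text
clock: 13.82
tool_pos: [0.5686, -0.1404, 0.1849]
orientation: [-180.0, 0.0, -98.0]
force: [-0.4, 0.7, 3.5]
opening: 0.0277
gripper_force: 30.0
```

Emit:
{"name": "send_rows", "arguments": {
  "deltas": [
    [[0,0,0],0],
    [[0,0,0],0],
    [[0,0,0],0],
    [[0,0,0],0],
    [[0,0,0],0]
  ]
}}

```text
clock: 14.23
tool_pos: [0.5686, -0.1404, 0.1849]
orientation: [-180.0, -0.0, -98.0]
force: [-0.7, -0.2, 2.7]
opening: 0.0275
gripper_force: 30.0
```

Run:
```python
from h import *
s=snap('scene','s9.png'); p=snap('top','t9.png')
i=cv2.imread('pics/s9.png')[110:190,190:280]; 
cv2.imwrite('pics/c9.png',cv2.resize(i,None,fx=7,fy=7,interpolation=cv2.INTER_CUBIC))
F=[]
for k in range(4): snap('scene'); F.append(ctrl.get_obs()['force'])
o=ctrl.get_obs(); t=np.array(o['tool_pos']); print(np.mean(F,0),t,o['clock'],o['moment'])
c=lambda X:(proj(s,X)-[190,110]+.5)*7
print('collar',c([t-[0,0,.0952]]))
```

```text
[-0.43096302  0.5265598   2.9635847 ] [ 0.56856708 -0.14038122  0.18485947] 14.5333 [0.20199537 0.35916278 0.06393281]
collar [[310.88329035 316.83855025]]
```

View pics/c9.png

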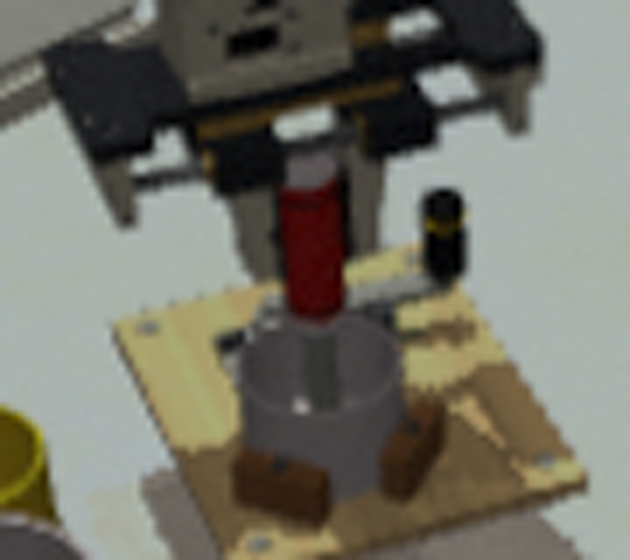

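The setter stands upright in the level tin, collar at about (316,320), lever closed. Net push is about 4.3 N, so the spring is roughly half compressed. Handing in.

```bash
python3 -c "
from plant import ctrl
print(ctrl.close_job())"
```

```text
the job is handed in; nothing more can be done
None
```

The job is handed in at about 14.5 s of the 54 s: the cam lever is at its closed stop with the tin in the V-block, and the arm still holds the setter upright on the sticker, pressing with about 4.3 N (spring roughly half compressed); the hand-in gave no verdict.

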